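Take the lift-off lid from the returns box and put the padlock in

TASK

Open the small returns box on the desk for the day: swing its lid up until it stands upright on its hinges, lift it straight up off its hinge pins and stand it upright, tongue up, in the empty front slot of the file sorter behind the box. Then put the padlock that lies to the left of the box into the open box, leaving the tape measure and stapler where they are.

Things in the scene. Friction and masses are not known exactly. Their poses are not given: they have to be found in the camera images.
- returns_box: Fixed grey open box, 100 mm front to back (x), 120 mm wide (y), 60 mm tall, walls 3 mm; origin at the centre of its underside, +x to its back. Two steel keyhole hinge sockets stand behind its back wall, 44 mm to either side of the middle, 12 mm long along y; their tops are 74 mm above the desk, their backs 79 mm behind the origin.
- box_hinge (a point): On the hinge axis midway between the two sockets, 66 mm behind the box's centre, 62 mm above the desk; x front to back, y along the axis, z up. Each socket is 19 mm wide inside with a 7.9 mm mouth at its top, so the lid's flattened pins pass out only straight up and only while the lid is within about 14 degrees of vertical.
- box_floor (a point): Centre of the box's inner floor, 3 mm above the desk; axes as the box. Inside 94 mm (x) by 114 mm (y); rim 57 mm above this floor.
- lid: Loose grey lid, sheet 104 x 129 x 4 mm with 9 mm skirts at its front and side edges, 0.15 to 0.3 kg; no stay, it falls shut if let go. Origin on its underside, over the box's centre when closed (60 mm above the desk). x runs from the pull tongue (-x) to the pins (+x), z out of its upper face. Closed: x level. Upright with the tongue up: x points straight down.
- lid_tongue (a point): Grip point in the black pull tongue at the middle of the lid's front edge: 28 mm wide (lid y), 8 mm thick, end 13.5 mm further out. It is 24 mm out from the lid's edge and 144.5 mm from lid_pins; 62 mm above the desk when closed. Axes as the lid. Pinched across its width, the tongue turns between the fingers, so they may keep pointing down while the lid swings up.
- lid_pins (a point): Point of the lid midway between its two hinge pins, on their axis; at box_hinge when the lid is on (2 mm play). Each pin is a flat steel bar 14 mm along lid x and 5 mm thick, 36 to 50 mm out along lid y. Lid upright: the pins' lower ends are 7 mm below this point. Axes as the lid.
- sorter_slot (a point): Centre of the floor of the empty front slot of the fixed black file sorter behind the box, 4 mm above the desk. x across the slot (front to back), y along it, z up. Slot 30 mm wide, 170 mm long, open at the ends; front plate 70 mm tall, the next 92 mm, the rear one (46 mm behind) 115 mm. A notebook stands 18 to 43 mm behind this point, its top 155 mm above the desk.
- padlock_mid (a point): Centre of the body of the brass-coloured padlock that lies flat on the desk, 10 mm above it; loose, about 0.19 kg. Body 41 mm long (x), 44 mm wide (y), 20 mm tall; the shackle reaches 51 mm from this point along +x. Grip the body across y.
- tape_measure: Bystander: pocket tape measure standing on edge, 34 x 83 x 67 mm, origin at the centre of its underside. Leave alone.
- stapler: Bystander: black stapler, 151 x 46 x 60 mm, origin at the centre of its underside. Leave alone.
Not all that is in view belongs to the job. Several things look just like the part that bears padlock_mid: the one meant starts farthest from the robot's base.

How it is judged:
On the way, in this order (a step that is already met when the one before it is completed fails the run):
1. the lid stands upright with its pins still in their sockets (angle between lid's own x axis and vertical above 2.74 rad and distance between lid_pins and box_hinge below 0.012 m), for 0.1 s.
2. the lid is lifted up off its pins, upright (angle between lid's own x axis and vertical above 2.5 rad and z of lid_pins in the frame of box_hinge above 0.025 m), for 0.1 s.
3. the lid stands upright in the front slot of the sorter (angle between lid's own x axis and vertical above 2.74 rad and x of lid_pins in the frame of sorter_slot between -0.016 and 0.016 m and y of lid_pins in the frame of sorter_slot between -0.06 and 0.06 m and z of lid_pins in the frame of sorter_slot below 0.022 m), for 0.2 s.
At the end, for the whole second after the job is handed in: Lid at rest in the front slot, tongue up, within 23 deg of vertical, pins within 16 mm of the slot's middle across, 60 mm along and 22 mm above its floor; padlock inside the box, its middle between the walls and under 40 mm above the floor (all of step 3 and x of padlock_mid in the frame of box_floor between -0.047 and 0.047 m and y of padlock_mid in the frame of box_floor between -0.057 and 0.057 m and z of padlock_mid in the frame of box_floor between 0 and 0.04 m and linear speed of lid below 0.02 m/s); the robot touches nothing.
It fails at once if the tape measure is pushed away or knocked over (distance of tape_measure from where it was at the start of the episode above 0.04 m or angle between tape_measure's own z axis and vertical above 0.5 rad).
It fails at once if the stapler is pushed away or knocked over (distance of stapler from where it was at the start of the episode above 0.04 m or angle between stapler's own z axis and vertical above 0.5 rad).
It also fails if it takes over 64 s, if anything falls off the work surface, if the arm or the gripper's body presses on something with over 40 N, if the wrist force passes 120 N, or if a joint passes its speed limit or range.

ROBOT

A 6-joint arm with a two-finger parallel gripper is mounted at the origin on a cart in front of the work surface, level with it; the furniture and walls round the work are solid. World frame = base frame: x ahead of the robot, y to its left, z up, the work surface at z = 0. Lengths are in m, angles in rad, forces in N, time in s.
With the tool pointing down it reaches from about 0.35 to 0.975 m from the base axis. Payload 17.4 kg.
Tool frame: the origin (TCP) lies midway between the tips of the shut fingers; the grasp point (between the pads) lies env.grasp_offset behind it (env.grasp_offset is the distance from the TCP to the grasp point, in m); z points along the fingers, y is the direction in which the jaws open and shut (so a half turn about z gives the same grasp; the last joint's range is limited). The gripper opens to 85 mm and grips with 20 to 120 N. Pads are 22 mm wide; open, the fingers measure 114 mm over their backs; the gripper's body (76 mm by 85 mm) begins 54 mm behind the grasp point. The pads swing forward as they close: fully open they stand 13 mm farther back than shut.
Start: joints at [1.247, 0.116, 1.442, -0, 1.584, -0.038], TCP at [0.19, 0.648, 0.231] pointing down, gripper open.
Joint ranges: [-2.83, 2.83], [-0.83, 2.19], [0.07, 2.5], [-1.14, 4.28], [0.01, 3], [-2.97, 2.97]. Speed limits (rad/s): [1.89, 1.89, 2.22, 3.14, 3.14, 3.14].

INTERFACE

Orientations are given as a unit quaternion [x, y, z, w].
In Python, from rig import readout, cams, env gives the robot as it stands. The module is installed in compiled form; this text tells all that it offers.
- The arm moves only by the shell command python3 -m inch 'ROWS' [FORCE]. ROWS is JSON, a list of rows, each an object of numbers: "x", "y", "z": the shift along the tool's x, y, z in mm; "ax", "ay", "az": the turn, a rotation vector about the tool's x, y, z in degrees; "claw": the opening, from 0 (shut) to 1 (fully open). A call has 1 to 5 rows; each row is the pose to reach, as a shift and turn from the pose commanded when the call began, along the tool's axes at that moment; what a row does not reach only later rows make up. A row lasts 1/8 s, in which the tool goes at most 62.5 mm and 10.7 degrees, less where a joint would pass 70% of its speed; a pose out of reach is approached as far as the arm can. A call with a gripper value outside its range is refused whole. The fingers move at their own pace and stop on an object; FORCE is the grip in N (left out, the last holds). Time passes only in rows, so rows that repeat a pose let the fingers close. It gives the time, the measured TCP pose, the force and the opening at its end, in the units of the state.
- readout.read_state(): the state, without advancing time (a new reading comes with each control period).
- cams.get_image(name): name is "side" or "top" or "wrist"; returns the picture (480x640x3 uint8, red, green, blue); there is no depth.
- cams.camera_params(name): a dict with "fx", "fy", "cx", "cy" (pixels), "dist" ([k1, k2, p1, p2, k3] as OpenCV has them; the pictures are not rectified), "rvec" (rotation vector, rad) and "tvec" (3), from world to camera coordinates, as OpenCV has them. Camera axes: x right, y down, z forward; pixel columns grow to the right and rows downward; lengths in m; the calibration is good to about 2 mm. A picture is of the moment at which its call begins: read the wrist's pose just before it. camera_params takes no time and is no camera call; for the wrist camera it gives the pose at the moment of the call.
- env.job_done(): hands the job in, once; it reports no verdict.
Trained networks look in the newest picture that a camera, given by its name, has taken for a name from the list of things; names that differ only in an ending like _2 or _b are one class to them, and where a whole thing is asked for, a point or a joint stands for the part that bears it (a point fixed in the world has none). Each returns a list of dicts, best first, with "confidence" (0 to 1); they miss things now and then, are a little off and sometimes report something else, mostly with a low value. They report only what shows in the picture. A call takes as long as a camera call. They do not tell look-alikes from the thing itself.
- cams.boxes_of(camera, query): "box" ([left, top, right, bottom] in pixels, round what is visible of it).
- cams.outline_of(camera, query): "mask" (480x640 bool, what is visible of it) and "box" ([left, top, right, bottom] in pixels, round what is visible of it).
- cams.place_of(camera, query): "location" ([column, row] in pixels: a listed point, or the origin of a listed thing).
The state is a dict: "time": time; "q": joint angles; "joint_velocities": joint speeds; "joint_efforts": joint torques, N m; "tcp_pos": TCP position; "eef_rot": TCP orientation; "ft_force": force on the tool from outside, world axes, zero at the start; "wrist_torque": the same for the moment, N m; "finger_gap": finger opening in m.
Only numpy, scipy, OpenCV 4.12 (cv2) and the standard library are available. Lean on these libraries where they do the work, as an engineer would, in place of code of your own. Each camera call takes 0.05 s, during which the arm holds its last target.

## Working session

There is one attempt and no reset: what is moved stays moved. The work goes in short steps, Python scripts to look and compute and a shell command to move; the robot and the scene stay as the last step left them, time stands still between calls to the robot, and variables do not carry over. Pictures are saved under pics/ and viewed, and the job is handed in when it is done.

```bash
ls; mkdir -p pics; python3 - <<'E'
from rig import readout,cams,env
import cv2
s=readout.read_state();print({k:(v if not hasattr(v,'__len__') else [round(float(x),4) for x in v]) for k,v in s.items()},env.grasp_offset)
for n in("side","top","wrist"):
    im=cams.get_image(n);cv2.imwrite(f"pics/a_{n}.png",im[:,:,::-1])
    for q in(["returns_box","box_hinge","lid_tongue","lid_pins","sorter_slot","padlock_mid","tape_measure","stapler","box_floor","lid"]):
        try:print(n,q,[(r["location"],r["confidence"]) for r in cams.place_of(n,q)])
        except Exception as e:print(n,q,e)
print(readout.read_state()['time'])
E
```

```text
pics
{'time': 0.0, 'q': [1.2472, 0.1165, 1.4423, -0.0, 1.584, -0.0378], 'joint_velocities': [0.0008, -0.0002, 0.0005, -0.0009, -0.0012, 0.0007], 'joint_efforts': [0.0018, -73.2055, -63.2457, -0.0001, 0.0071, 0.0], 'tcp_pos': [0.1902, 0.6474, 0.2305], 'eef_rot': [0.1424, 0.9898, -0.0006, -0.0001], 'ft_force': [0.5034, -0.2363, -0.2765], 'wrist_torque': [0.0121, -0.016, -0.0165], 'finger_gap': 0.08567504845055894} 0.0187
side returns_box []
side box_hinge [([254.4, 281.4], 0.76)]
side lid_tongue [([342.0, 247.4], 0.77)]
side lid_pins [([253.7, 285.2], 0.91)]
side sorter_slot [([219.6, 333.6], 0.82), ([253.9, 282.5], 0.21)]
side padlock_mid [([413.5, 251.7], 0.86), ([314.2, 351.9], 0.68)]
side tape_measure [([413.8, 330.0], 0.6)]
side stapler [([378.5, 189.0], 0.92)]
side box_floor [([222.8, 329.5], 0.35)]
side lid [([294.4, 265.5], 0.66)]
top returns_box []
top box_hinge []
top lid_tongue [([334.7, 254.6], 0.97), ([251.1, 291.4], 0.72)]
top lid_pins [([331.6, 167.0], 0.67)]
top sorter_slot [([318.1, 138.4], 0.63)]
top padlock_mid [([262.6, 207.2], 0.93), ([321.5, 327.0], 0.74)]
top tape_measure [([254.0, 290.9], 0.7)]
top stapler [([405.0, 335.0], 0.96)]
top box_floor [([262.4, 205.3], 0.63)]
top lid [([332.7, 208.2], 0.89)]
wrist returns_box []
wrist box_hinge []
wrist lid_tongue []
wrist lid_pins []
wrist sorter_slot []
wrist padlock_mid [([118.7, 336.3], 0.75)]
wrist tape_measure [([231.4, 346.5], 0.81)]
wrist stapler [([29.4, 355.7], 0.86)]
wrist box_floor []
wrist lid []
1.65
```

View pics/a_side.png

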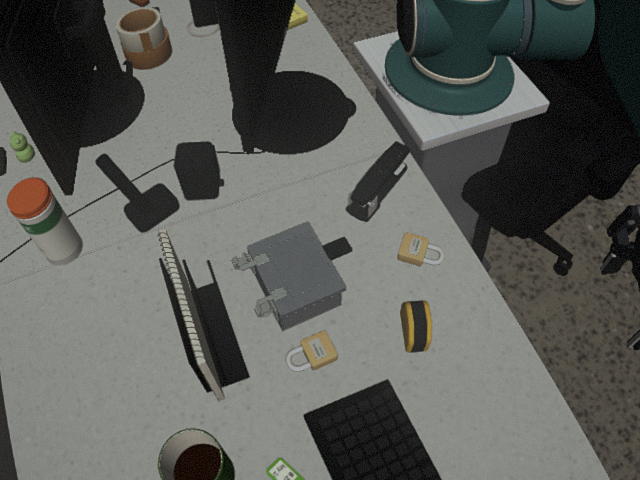

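View pics/a_top.png

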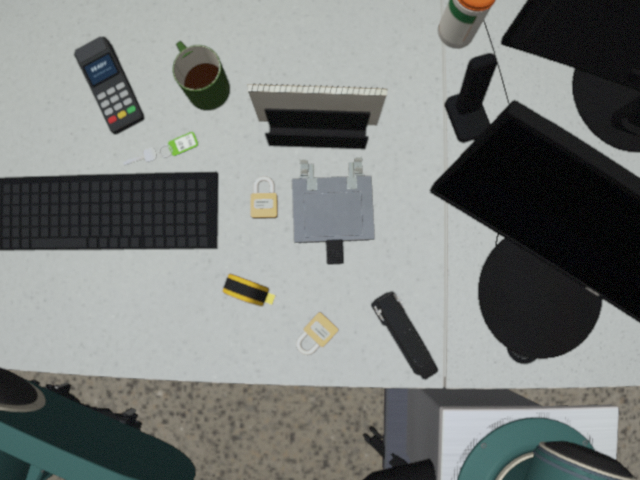

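```bash
cat > h.py <<'E'
import numpy as np,cv2
from scipy.spatial.transform import Rotation as R
from scipy.optimize import least_squares
from rig import readout,cams,env
def P(n):
    p=cams.camera_params(n);K=np.array([[p["fx"],0,p["cx"]],[0,p["fy"],p["cy"]],[0,0,1.]])
    return K,np.array(p["dist"],float),np.array(p["rvec"],float),np.array(p["tvec"],float)
def ray(n,uv):
    K,d,r,t=P(n);x=cv2.undistortPoints(np.array([[uv]],float),K,d)[0,0]
    M=cv2.Rodrigues(r)[0];return -M.T@t,M.T@np.array([x[0],x[1],1])
def atz(n,uv,z):
    c,d=ray(n,uv);return c+d*(z-c[2])/d[2]
def proj(n,X):
    K,d,r,t=P(n);return cv2.projectPoints(np.array(X,float).reshape(-1,1,3),r,t,K,d)[0].reshape(-1,2)
def tri(obs):
    A=np.zeros((3,3));b=np.zeros(3);L=[]
    for n,uv in obs:
        c,d=ray(n,uv);d=d/np.linalg.norm(d);Q=np.eye(3)-np.outer(d,d);A+=Q;b+=Q@c;L.append((c,Q))
    X=np.linalg.solve(A,b);return X,[round(float(np.linalg.norm(Q@(X-c)))*1e3,1) for c,Q in L]
E
python3 - <<'E'
from h import *
np.set_printoptions(precision=4,suppress=True)
for n in("side","top"):print(n,ray(n,(320,240)))
T={"tongue":((342,247.4),(334.7,254.6),.062),"pins":((253.7,285.2),(331.6,167),.062),"slot":((219.6,333.6),(318.1,138.4),.004),"lid":((294.4,265.5),(332.7,208.2),.06),"pad":((314.2,351.9),(262.6,207.2),.01),"pad2":((413.5,251.7),(321.5,327),.01),"tape":((413.8,330),(254,290.9),0),"stap":((378.5,189),(405,335),0)}
for k,(s,t,z) in T.items():print(k,tri([("side",s),("top",t)]),atz("top",t,z),atz("side",s,z))
E
```

```text
side (array([0.5935, 0.7661, 0.7928]), array([-0.1928, -0.5072, -0.8402]))
top (array([0.3346, 0.3679, 0.9247]), array([ 0.1044,  0.0071, -0.9946]))
tongue (array([0.4016, 0.3507, 0.064 ]), [0.8, 0.8]) [0.4025 0.3502 0.062 ] [0.4004 0.35   0.062 ]
pins (array([0.5443, 0.3585, 0.0601]), [0.4, 0.4]) [0.5443 0.3583 0.062 ] [0.5441 0.3598 0.062 ]
slot (array([ 0.6137,  0.3816, -0.0071]), [1.6, 1.6]) [0.6089 0.3822 0.004 ] [0.6148 0.386  0.004 ]
lid (array([0.4772, 0.3545, 0.0657]), [1.2, 1.2]) [0.4771 0.355  0.06  ] [0.4773 0.3506 0.06  ]
pad (array([0.4898, 0.4711, 0.0065]), [5.6, 5.6]) [0.4843 0.4735 0.01  ] [0.495  0.4695 0.01  ]
pad2 (array([0.2836, 0.3692, 0.0054]), [1.7, 1.7]) [0.2852 0.3682 0.01  ] [0.284  0.3725 0.01  ]
tape (array([ 0.3407,  0.4866, -0.0108]), [1.9, 1.9]) [0.3422 0.4841 0.    ] [0.3425 0.4914 0.    ]
stap (array([ 0.2748,  0.2262, -0.0049]), [0.8, 0.8]) [0.2745 0.2274 0.    ] [0.2774 0.2291 0.    ]
```

The side view shows the grey box with its lid at (297,275), the tongue at (340,248), and the sorter with the notebook at (205,330). There is one padlock left of the box at (318,350) and another near the robot at (413,250). In the top view the target padlock is at (264,206) and the other one at (320,328). Next I'll refine the poses with overlays.

```bash
cat > ov.py <<'E'
from h import *
import sys
def wf(n,im,T,pts,col,S,o):
    X=np.array(pts)@T[0].T+T[1];u=(proj(n,X)-o)*S
    cv2.polylines(im,[np.round(u).astype(int)],True,col,1,cv2.LINE_AA)
def rect(x0,x1,y0,y1,z):return [[x0,y0,z],[x1,y0,z],[x1,y1,z],[x0,y1,z]]
def run(fn,box,slot,pad):
    Tm=lambda p:(R.from_euler('z',p[3],degrees=True).as_matrix(),np.array(p[:3]))
    for n,(o,w) in {"top":((225,70),(170,210)),"side":((150,210),(210,200))}.items():
        S=600/w[1] if n=="top" else 3
        im=cv2.imread(f"pics/a_{n}.png")[o[1]:o[1]+w[1],o[0]:o[0]+w[0]]
        im=cv2.resize(im,None,fx=S,fy=S,interpolation=cv2.INTER_CUBIC)
        im=cv2.convertScaleAbs(im,alpha=1.3,beta=20)
        b=Tm(box);s=Tm(slot);p=Tm(pad)
        wf(n,im,b,rect(-.05,.05,-.06,.06,0),(0,255,0),S,o)
        wf(n,im,b,rect(-.0545,.0495,-.0645,.0645,.064),(0,0,255),S,o)
        wf(n,im,b,rect(-.092,-.0545,-.014,.014,.062),(0,0,255),S,o)
        for q in(-.044,.044): wf(n,im,b,rect(.053,.079,q-.006,q+.006,.074),(255,0,255),S,o)
        wf(n,im,s,rect(-.015,.015,-.085,.085,0),(0,255,255),S,o)
        wf(n,im,s,rect(-.018,-.015,-.085,.085,.066),(255,255,0),S,o)
        wf(n,im,s,rect(.015,.018,-.085,.085,.088),(255,128,0),S,o)
        wf(n,im,s,rect(.018,.043,-.085,.085,.151),(255,0,0),S,o)
        wf(n,im,p,rect(-.0205,.0205,-.022,.022,.01),(0,160,0),S,o)
        wf(n,im,p,rect(-.0205,.051,-.01,.01,0),(0,160,0),S,o)
        cv2.imwrite(f"pics/{fn}_{n}.png",im)
E
python3 -c "
from ov import *
run('o1',(.478,.3545,0,3.3),(.612,.3835,.004,3.3),(.489,.4715,.01,3.3))"
```

```text
(no output)
```

View pics/o1_top.png

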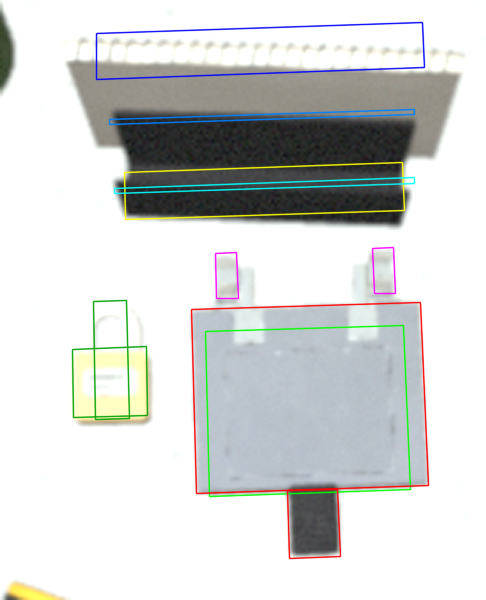

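View pics/o1_side.png

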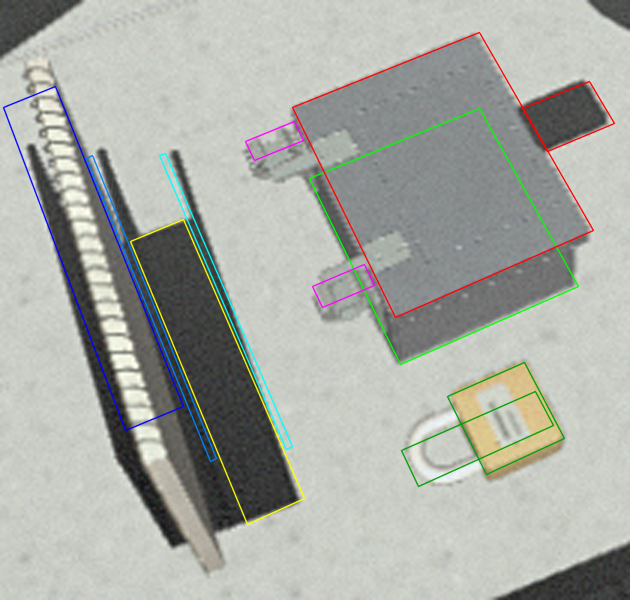

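The box model fits, but the sorter's yaw is different. Refitting the sorter and padlock.

```bash
python3 -c "
from ov import *
run('o2',(.478,.354,0,2.8),(.608,.385,.004,-.5),(.4885,.4705,.01,2))"
```

```text
(no output)
```

View pics/o2_top.png

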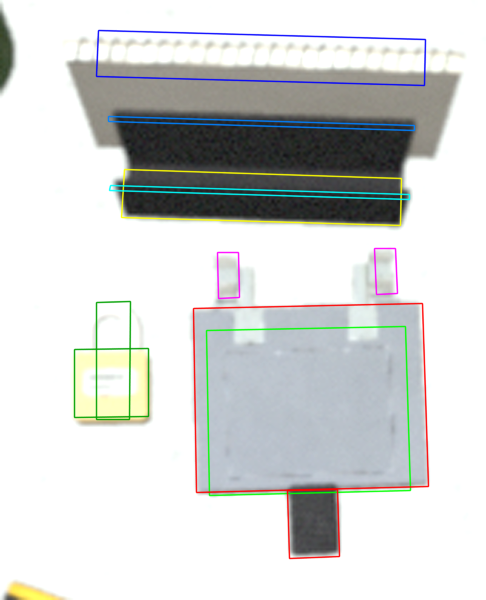

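View pics/o2_side.png

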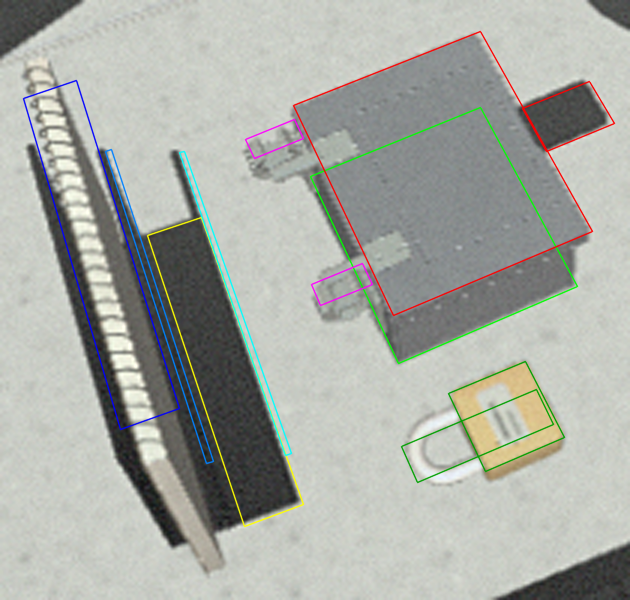

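```bash
cat >> h.py <<'E'
def to(x,y,z,yaw):
    """grasp point target world; yaw deg of jaw axis from world +y. prints shift in tool mm and az deg"""
    s=readout.read_state();M=R.from_quat(s["eef_rot"]).as_matrix();g=env.grasp_offset
    gp=np.array(s["tcp_pos"])-g*M[:,2]
    cur=np.degrees(np.arctan2(-M[0,1],M[1,1]));D=R.from_euler('z',yaw,degrees=True).as_matrix()@np.array([[-1,0,0],[0,1,0],[0,0,-1.]])
    tcp=np.array([x,y,z])+g*D[:,2]
    d=M.T@(tcp-s["tcp_pos"])*1e3;rv=R.from_matrix(M.T@D).as_rotvec(degrees=True)
    print("t",round(s["time"],2),"gp",gp.round(4),"yaw",round(cur,2),"shift",d.round(1),"rot",rv.round(2),"gap",round(float(s["finger_gap"]),4),"F",np.round(s["ft_force"],1))
E
python3 -c "
from h import *
to(.4005,.35,.13,3)"
```

```text
t 1.65 gp [0.1903 0.6476 0.25  ] yaw -16.37 shift [-285.6 -226.3  120. ] rot [  0.     0.   -19.37] gap 0.0856 F [-0.4  0.3 -0.2]
```

```bash
python3 -m inch '[{"x":-57,"y":-45,"z":10,"az":-6},{"x":-114,"y":-90,"z":30,"az":-12},{"x":-171,"y":-135,"z":60,"az":-19.4},{"x":-228,"y":-180,"z":90,"az":-19.4},{"x":-285.6,"y":-226.3,"z":120,"az":-19.4,"claw":0.7}]' 40; python3 -m inch '[{"x":0,"claw":0.7},{"x":0}]'; python3 -c "
from h import *
to(.4005,.35,.062,3)
s=readout.read_state()
im=cams.get_image('wrist');cv2.imwrite('pics/w1.png',im[:,:,::-1])
for q in('lid_tongue',):print(q,cams.place_of('wrist',q))
print(proj('wrist',[[.4005,.35,.062]]))
print([atz('wrist',r['location'],.062) for r in cams.place_of('wrist','lid_tongue')])
"
```

```text
t 1.65 gp [0.1903 0.6476 0.25  ] yaw -16.37 shift [-285.6 -226.3  188. ] rot [  0.     0.   -19.37] gap 0.0856 F [-0.4  0.3 -0.2]
lid_tongue [{'location': [125.3, 448.1], 'confidence': 0.6}]
[[127.66190666 447.75868038]]
[array([0.40024729, 0.34697175, 0.062     ])]invalid input
invalid input
```

View pics/w1.png

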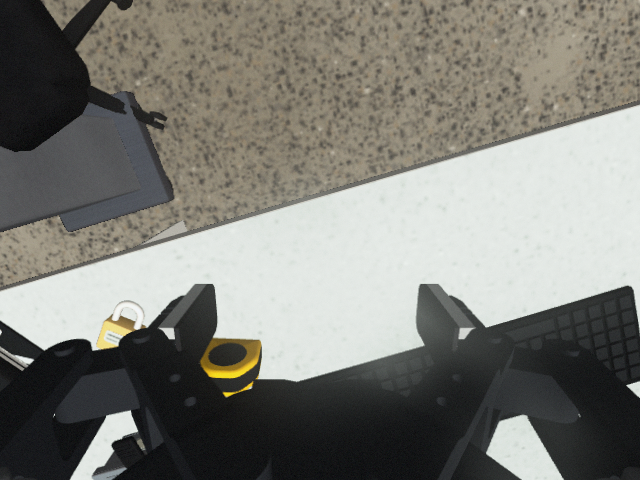

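The call was refused and the arm didn't move. The wrist view is unchanged: tape measure at (230,365), other padlock at (125,325). Rows probably need all the keys, so I'll try that.

```bash
python3 -m inch '[{"x":-57,"y":-45,"z":10,"ax":0,"ay":0,"az":-6,"claw":1},{"x":-114,"y":-90,"z":30,"ax":0,"ay":0,"az":-12,"claw":1},{"x":-171,"y":-135,"z":60,"ax":0,"ay":0,"az":-19.4,"claw":0.7},{"x":-228,"y":-180,"z":90,"ax":0,"ay":0,"az":-19.4,"claw":0.7},{"x":-285.6,"y":-226.3,"z":120,"ax":0,"ay":0,"az":-19.4,"claw":0.7}]' 40
```

```text
time: 2.42
tcp_pos: [0.3625, 0.4036, 0.1381]
eef_rot: [-0.027, 1.0, 0.0, 0.0]
ft_force: [1.2, 0.9, -0.4]
finger_gap: 0.0596
```

```bash
python3 -m inch '[{"x":0,"y":0,"z":0,"ax":0,"ay":0,"az":0,"claw":0.7},{"x":0,"y":0,"z":0,"ax":0,"ay":0,"az":0,"claw":0.7}]'; python3 -c "
from h import *
to(.4005,.35,.062,3)
im=cams.get_image('wrist');cv2.imwrite('pics/w2.png',im[:,:,::-1])
print(proj('wrist',[[.4005,.35,.062]]))
print([(r['confidence'],atz('wrist',r['location'],.062)) for r in cams.place_of('wrist','lid_tongue')])
to(.4005,.35,.062,3)
"
```

```text
time: 2.68
tcp_pos: [0.3619, 0.4054, 0.139]
eef_rot: [-0.026, 1.0, 0.0, 0.0]
ft_force: [-0.3, 0.3, 0.6]
finger_gap: 0.0598
t 2.67 gp [0.3619 0.4054 0.1577] yaw 2.98 shift [-35.6 -57.4  95.7] rot [ 0.03  0.02 -0.02] gap 0.0598 F [-0.3  0.3  0.6]
[[236.92920887 289.68786327]]
[(0.67, array([0.40146369, 0.34887035, 0.062     ]))]
t 2.77 gp [0.3615 0.4062 0.1579] yaw 3.08 shift [-35.9 -58.3  95.9] rot [0.05 0.04 0.08] gap 0.0596 F [ 0.4  0.4 -1. ]
```

View pics/w2.png

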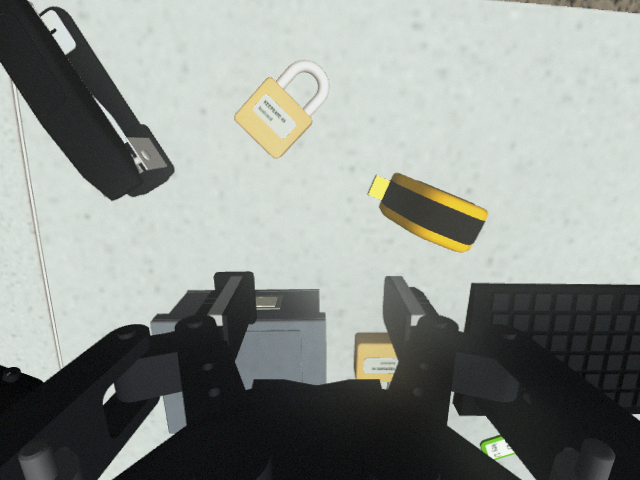

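The wrist view shows the tongue between and behind the fingers at about (240,290), agreeing to within about 2 mm. Approaching the tongue now.

```bash
python3 -m inch '[{"x":-18,"y":-28,"z":15,"ax":0,"ay":0,"az":0,"claw":0.7},{"x":-36,"y":-58,"z":45,"ax":0,"ay":0,"az":0,"claw":0.7},{"x":-36,"y":-58,"z":75,"ax":0,"ay":0,"az":0,"claw":0.7},{"x":-36,"y":-58,"z":95,"ax":0,"ay":0,"az":0,"claw":0.7},{"x":-36,"y":-58,"z":95,"ax":0,"ay":0,"az":0,"claw":0.7}]'; python3 -c "
from h import *
to(.401,.3495,.062,3)
im=cams.get_image('wrist');cv2.imwrite('pics/w3.png',im[:,:,::-1])
to(.401,.3495,.062,3)
"
```

```text
time: 3.4
tcp_pos: [0.4, 0.3496, 0.0426]
eef_rot: [-0.027, 1.0, -0.001, -0.001]
ft_force: [0.8, 0.5, -0.1]
finger_gap: 0.0595
t 3.4 gp [0.4    0.3496 0.0613] yaw 3.1 shift [-1.  -0.2 -0.7] rot [-0.06 -0.09  0.1 ] gap 0.0595 F [ 0.8  0.5 -0.1]
t 3.45 gp [0.4005 0.3499 0.0626] yaw 3.09 shift [-0.5 -0.4  0.6] rot [-0.01 -0.02  0.09] gap 0.0597 F [ 1.  -0.2  0.7]
```

View pics/w3.png

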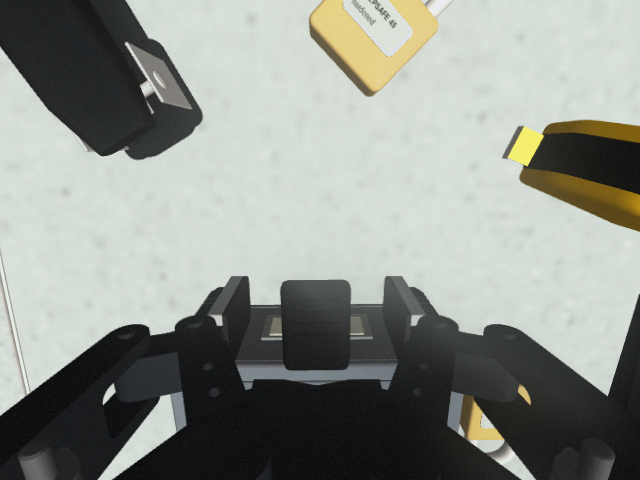

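The tongue at (315,325) is centred between the pads. Closing.

```bash
python3 -m inch '[{"x":0,"y":0,"z":0,"ax":0,"ay":0,"az":0,"claw":0},{"x":0,"y":0,"z":0,"ax":0,"ay":0,"az":0,"claw":0},{"x":0,"y":0,"z":0,"ax":0,"ay":0,"az":0,"claw":0},{"x":0,"y":0,"z":0,"ax":0,"ay":0,"az":0,"claw":0}]' 40; python3 - <<'E'
from h import *
to(.401,.3495,.062,3)
g=np.array([.4003,.3499]);
# circle: initial vector from hinge (-r,dz)
hz=.062;hx=.478+.066*np.cos(np.radians(3))
for r in(144.0,):
  for th in range(0,91,5):
    t=np.radians(th);print(th,round(-(r-r*np.cos(t)),1),round(-r*np.sin(t),1))
E
```

```text
time: 3.95
tcp_pos: [0.4011, 0.3498, 0.0447]
eef_rot: [-0.026, 1.0, 0.001, 0.001]
ft_force: [-2.3, 1.0, 5.8]
finger_gap: 0.027
t 3.95 gp [0.4011 0.3498 0.0634] yaw 3.03 shift [ 0.1 -0.3  1.4] rot [0.08 0.07 0.03] gap 0.027 F [-2.3  1.   5.8]
0 -0.0 -0.0
5 -0.5 -12.6
10 -2.2 -25.0
15 -4.9 -37.3
20 -8.7 -49.3
25 -13.5 -60.9
30 -19.3 -72.0
35 -26.0 -82.6
40 -33.7 -92.6
45 -42.2 -101.8
50 -51.4 -110.3
55 -61.4 -118.0
60 -72.0 -124.7
65 -83.1 -130.5
70 -94.7 -135.3
75 -106.7 -139.1
80 -119.0 -141.8
85 -131.4 -143.5
90 -144.0 -144.0
```

```bash
python3 -m inch '[{"x":-0.5,"y":0,"z":-12.6,"ax":0,"ay":0,"az":0,"claw":0},{"x":-2.2,"y":0,"z":-25,"ax":0,"ay":0,"az":0,"claw":0},{"x":-4.9,"y":0,"z":-37.3,"ax":0,"ay":0,"az":0,"claw":0},{"x":-8.7,"y":0,"z":-49.3,"ax":0,"ay":0,"az":0,"claw":0},{"x":-13.5,"y":0,"z":-60.9,"ax":0,"ay":0,"az":0,"claw":0}]'; python3 - <<'E'
from h import *
to(.401,.3495,.062,3)
im=cams.get_image('side');cv2.imwrite('pics/s4.png',im[:,:,::-1])
E
```

```text
time: 4.58
tcp_pos: [0.4146, 0.3499, 0.1053]
eef_rot: [-0.026, 1.0, 0.0, 0.0]
ft_force: [0.5, 0.3, -5.0]
finger_gap: 0.0273
t 4.58 gp [0.4146 0.3499 0.124 ] yaw 3.02 shift [13.6  0.3 62. ] rot [0.   0.01 0.02] gap 0.0273 F [ 0.5  0.3 -5. ]
```

View pics/s4.png

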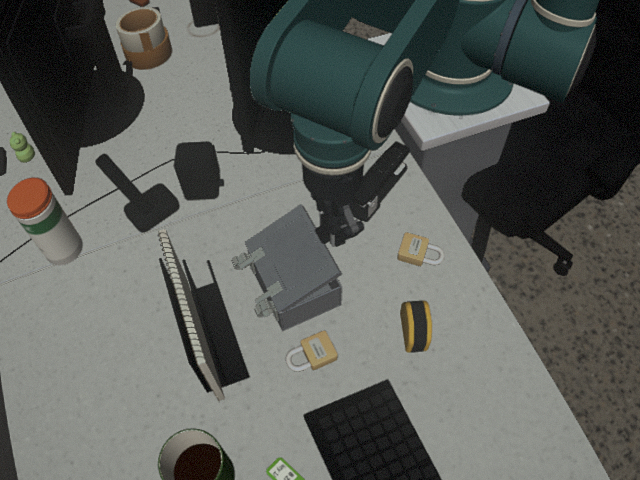

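The lid is about 25° up and the tongue is held at (340,228). Carrying on with the swing.

```bash
python3 -m inch '[{"x":-5.8,"y":0,"z":-11.1,"ax":0,"ay":0,"az":0,"claw":0},{"x":-12.5,"y":0,"z":-21.7,"ax":0,"ay":0,"az":0,"claw":0},{"x":-20.2,"y":0,"z":-31.7,"ax":0,"ay":0,"az":0,"claw":0},{"x":-28.7,"y":0,"z":-40.9,"ax":0,"ay":0,"az":0,"claw":0},{"x":-37.9,"y":0,"z":-49.4,"ax":0,"ay":0,"az":0,"claw":0}]'; python3 -m inch '[{"x":-10,"y":0,"z":-7.7,"ax":0,"ay":0,"az":0,"claw":0},{"x":-20.6,"y":0,"z":-14.4,"ax":0,"ay":0,"az":0,"claw":0},{"x":-31.7,"y":0,"z":-20.2,"ax":0,"ay":0,"az":0,"claw":0},{"x":-43.3,"y":0,"z":-25,"ax":0,"ay":0,"az":0,"claw":0},{"x":-55.3,"y":0,"z":-28.8,"ax":0,"ay":0,"az":0,"claw":0}]';  python3 - <<'E'
from h import *
to(.544,.3575,.2065,3)
im=cams.get_image('side');cv2.imwrite('pics/s5.png',im[:,:,::-1])
E
```

```text
time: 5.25
tcp_pos: [0.4525, 0.3521, 0.1547]
eef_rot: [-0.026, 1.0, 0.0, -0.0]
ft_force: [-4.4, 0.0, -1.5]
finger_gap: 0.0273
time: 5.88
tcp_pos: [0.5082, 0.3549, 0.1828]
eef_rot: [-0.026, 1.0, -0.0, -0.0]
ft_force: [-3.7, -1.2, -2.0]
finger_gap: 0.0271
t 5.88 gp [0.5082 0.3549 0.2015] yaw 3.02 shift [-35.9   0.7  -5. ] rot [-0.   -0.    0.02] gap 0.0271 F [-3.7 -1.2 -2. ]
```

View pics/s5.png

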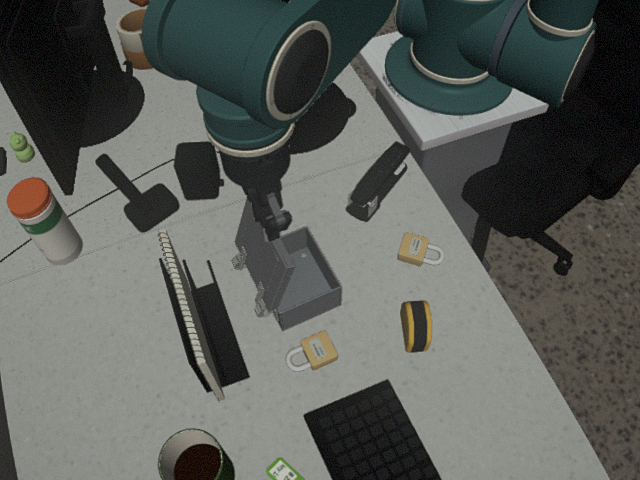

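```bash
python3 -m inch '[{"x":-12.3,"y":0,"z":-2.7,"ax":0,"ay":0,"az":0,"claw":0},{"x":-24.7,"y":0,"z":-4.4,"ax":0,"ay":0,"az":0,"claw":0},{"x":-36,"y":0,"z":-4.9,"ax":0,"ay":0,"az":0,"claw":0},{"x":-36,"y":0,"z":-4.9,"ax":0,"ay":0,"az":0,"claw":0},{"x":-36,"y":0,"z":-4.9,"ax":0,"ay":0,"az":0,"claw":0}]';  python3 - <<'E'
from h import *
to(.544,.3575,.2065,3)
im=cams.get_image('side');cv2.imwrite('pics/s6.png',im[150:390,130:450,::-1].repeat(2,0).repeat(2,1))
E
```

```text
time: 6.55
tcp_pos: [0.5434, 0.3567, 0.1874]
eef_rot: [-0.026, 1.0, -0.0, 0.0]
ft_force: [0.1, 1.1, -3.4]
finger_gap: 0.0269
t 6.55 gp [0.5434 0.3567 0.2061] yaw 3.02 shift [-0.6  0.8 -0.4] rot [-0.01  0.02  0.02] gap 0.0269 F [ 0.1  1.1 -3.4]
```

View pics/s6.png

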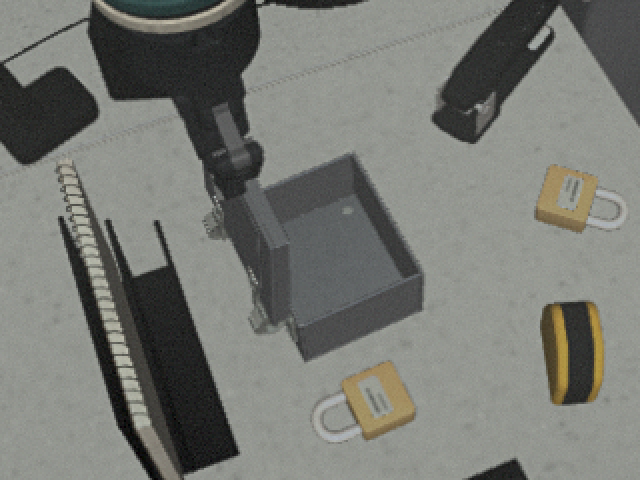

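The lid stands upright on its hinges, with the forces low. Lifting straight up.

```bash
python3 -m inch '[{"x":0,"y":0,"z":-6,"ax":0,"ay":0,"az":0,"claw":0},{"x":0,"y":0,"z":-14,"ax":0,"ay":0,"az":0,"claw":0},{"x":0,"y":0,"z":-24,"ax":0,"ay":0,"az":0,"claw":0},{"x":0,"y":0,"z":-34,"ax":0,"ay":0,"az":0,"claw":0},{"x":0,"y":0,"z":-40,"ax":0,"ay":0,"az":0,"claw":0}]';  python3 - <<'E'
from h import *
to(.544,.3575,.2465,3)
im=cams.get_image('side');cv2.imwrite('pics/s7.png',im[150:390,130:450,::-1].repeat(2,0).repeat(2,1))
to(.544,.3575,.2465,3)
E
```

```text
time: 7.22
tcp_pos: [0.5435, 0.3569, 0.2287]
eef_rot: [-0.026, 1.0, 0.0, 0.0]
ft_force: [-0.1, 0.0, -2.9]
finger_gap: 0.027
t 7.22 gp [0.5434 0.3568 0.2474] yaw 3.03 shift [-0.6  0.6  0.9] rot [0.03 0.06 0.03] gap 0.027 F [-0.1  0.  -2.9]
t 7.28 gp [0.5435 0.3569 0.2479] yaw 3.02 shift [-0.5  0.6  1.4] rot [0.04 0.08 0.02] gap 0.0272 F [ 0.4 -0.9 -1.5]
```

View pics/s7.png

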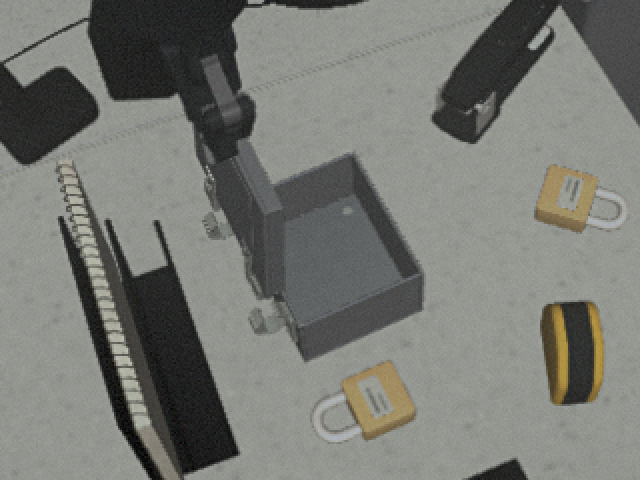

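The lid is off the pins and hanging upright. Raising further, then moving over the slot.

```bash
python3 -m inch '[{"x":0,"y":0,"z":-13,"ax":0,"ay":0,"az":0,"claw":0},{"x":0,"y":0,"z":-25,"ax":0,"ay":0,"az":0,"claw":0},{"x":0,"y":0,"z":-25,"ax":0,"ay":0,"az":0,"claw":0}]';  python3 - <<'E'
from h import *
to(.6105,.384,.2725,-.4)
E
```

```text
time: 7.65
tcp_pos: [0.5436, 0.3569, 0.2541]
eef_rot: [-0.026, 1.0, 0.0, 0.001]
ft_force: [1.1, 0.3, -2.4]
finger_gap: 0.0271
t 7.65 gp [0.5436 0.3569 0.2728] yaw 3.02 shift [-68.2  23.5   0.4] rot [0.06 0.1  3.42] gap 0.0271 F [ 1.1  0.3 -2.4]
```

```bash
python3 -m inch '[{"x":-10,"y":4,"z":0,"ax":0,"ay":0,"az":0.7,"claw":0},{"x":-26,"y":9,"z":0,"ax":0,"ay":0,"az":1.4,"claw":0},{"x":-42,"y":15,"z":0,"ax":0,"ay":0,"az":2.1,"claw":0},{"x":-58,"y":20,"z":0,"ax":0,"ay":0,"az":2.8,"claw":0},{"x":-68.2,"y":23.5,"z":0,"ax":0,"ay":0,"az":3.4,"claw":0}]'; python3 -m inch '[{"x":0,"y":0,"z":0,"ax":0,"ay":0,"az":0,"claw":0},{"x":0,"y":0,"z":0,"ax":0,"ay":0,"az":0,"claw":0},{"x":0,"y":0,"z":0,"ax":0,"ay":0,"az":0,"claw":0}]'; python3 - <<'E'
from h import *
to(.6105,.384,.2725,-.4)
for n in("side","top"):
    im=cams.get_image(n)
    a=np.array(im[:,:,::-1])
    if n=="side":a=a[130:400,120:400]
    else:a=a[60:330,200:480]
    cv2.imwrite(f'pics/{n[0]}8.png',cv2.resize(a,None,fx=2.2,fy=2.2,interpolation=cv2.INTER_CUBIC))
    print(n,cams.place_of(n,"lid_pins"),proj(n,[[.6105,.384,.128]]))
to(.6105,.384,.2725,-.4)
E
```

```text
time: 8.28
tcp_pos: [0.6111, 0.3841, 0.2515]
eef_rot: [0.004, 1.0, -0.0, -0.0]
ft_force: [-0.1, 0.2, -1.9]
finger_gap: 0.027
time: 8.65
tcp_pos: [0.6098, 0.3837, 0.2528]
eef_rot: [0.003, 1.0, 0.0, 0.0]
ft_force: [-0.1, -0.6, -2.4]
finger_gap: 0.0274
t 8.65 gp [0.6098 0.3837 0.2715] yaw -0.37 shift [-0.7  0.3 -1. ] rot [0.01 0.01 0.03] gap 0.0274 F [-0.1 -0.6 -2.4]
side [] [[206.48591193 293.3438653 ]]
top [] [[316.30190576 113.9055337 ]]
t 8.85 gp [0.61   0.3838 0.2715] yaw -0.37 shift [-0.5  0.2 -1. ] rot [0.01 0.02 0.03] gap 0.0269 F [-0.6 -0.7 -2.5]
```

View pics/s8.png

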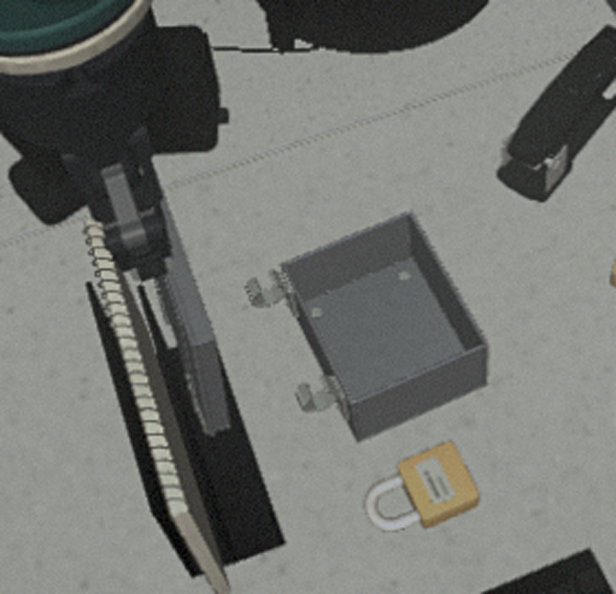

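View pics/t8.png

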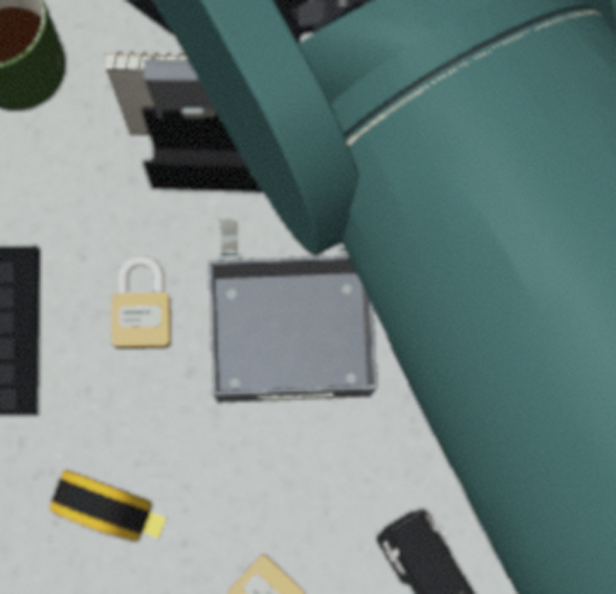

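```bash
cat > lidov.py <<'E'
from h import *
def lidov(src,dst,o,S,pins,yaw,tilt=0,plates=True,slot=(.6095,.3845,.004,-.4)):
    im=cv2.imread(src);n="side"
    Rz=R.from_euler('z',yaw,degrees=True).as_matrix()@R.from_euler('y',tilt,degrees=True).as_matrix()
    def pl(pts,Rm,t,c):
        u=(proj(n,np.array(pts)@Rm.T+np.array(t))-o)*S;cv2.polylines(im,[np.round(u).astype(int)],True,c,1,cv2.LINE_AA)
    q=.0645
    pl([[.002,-q,.0165],[.002,q,.0165],[.002,q,.1205],[.002,-q,.1205]],Rz,pins,(0,0,255))
    pl([[-.011,-q,.0165],[-.011,q,.0165],[-.011,q,.1205],[-.011,-q,.1205]],Rz,pins,(0,255,0))
    for s in(1,-1): pl([[0,s*.036,-.007],[0,s*.05,-.007],[0,s*.05,.007],[0,s*.036,.007]],Rz,pins,(0,255,255))
    Rs=R.from_euler('z',slot[3],degrees=True).as_matrix()
    for x,h in((-.015,.066),(.015,.088)): pl([[x,-.085,0],[x,.085,0],[x,.085,h],[x,-.085,h]],Rs,slot[:3],(255,128,0))
    cv2.imwrite(dst,im)
E
python3 -c "
from lidov import *
lidov('pics/s8.png','pics/s8o.png',(120,130),2.2,(.610,.384,.128),-.4)"
```

```text
(no output)
```

View pics/s8o.png

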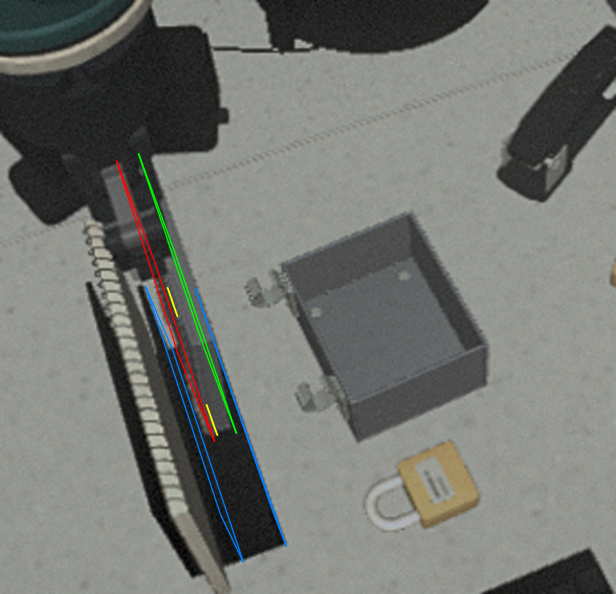

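```bash
python3 -c "
from h import *
for t in(0,-3,-6,3):
  Rm=R.from_euler('z',-.4,degrees=True)*R.from_euler('y',t,degrees=True)
  # rotate about grip (z=.1445)
  g=np.array([.610,.384,.2725])
  X=g+Rm.apply(np.array([[.002,.0645,.0165-.1445],[-.011,.0645,.0165-.1445],[.002,.0645,-.024],[-.011,.0645,-.024],[0,.05,-.1515],[0,.036,-.1515]]))
  print(t,((proj('side',X)-[120,130])*2.2).round().tolist())"
python3 -c "
import cv2
a=cv2.imread('pics/s8.png')[270:460,120:280];cv2.imwrite('pics/s8z.png',cv2.resize(cv2.convertScaleAbs(a,alpha=1.8,beta=10),None,fx=3.1,fy=3.1))"
```

```text
0 [[214.0, 441.0], [236.0, 433.0], [178.0, 355.0], [203.0, 346.0], [217.0, 435.0], [210.0, 415.0]]
-3 [[203.0, 445.0], [225.0, 437.0], [175.0, 356.0], [201.0, 347.0], [204.0, 439.0], [197.0, 419.0]]
-6 [[191.0, 448.0], [213.0, 441.0], [173.0, 356.0], [198.0, 349.0], [191.0, 443.0], [184.0, 423.0]]
3 [[225.0, 437.0], [247.0, 428.0], [180.0, 354.0], [205.0, 345.0], [230.0, 430.0], [223.0, 410.0]]
```

View pics/s8z.png

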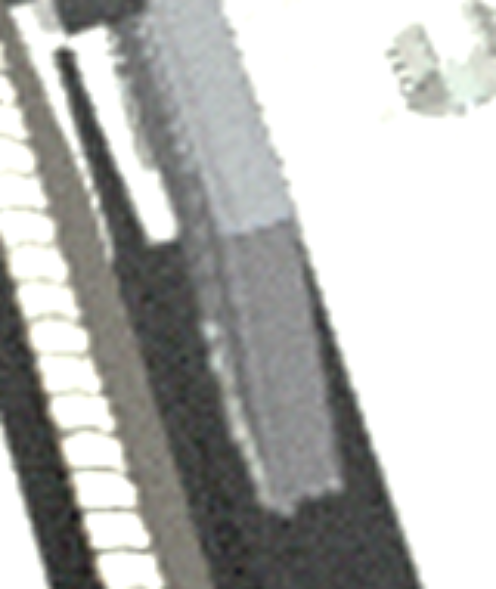

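```bash
cat > fit.py <<'E'
from h import *
def fit(uv,pts,y,yaw,x0):
    def X(p): return (R.from_euler('z',yaw,degrees=True)*R.from_euler('y',p[2]*100,degrees=True)).apply(pts)+[p[0],y+p[3],p[1]]
    f=lambda p:np.r_[(proj('side',X(p))-uv).ravel(),p[3]/.001]
    r=least_squares(f,[*x0,0,0]);print(r.x*[1,1,100,1],"res px",np.abs(r.fun).max().round(2))
E
python3 -c "
from fit import *
pts=np.array([[.002,.0645,.0165],[-.011,.0645,.0165],[.002,.0645,.1205],[-.011,.0645,.1205]])
fit(np.array([[209,434],[230,427],[190,346],[213,342]])/2.2+[120,130],pts,.384,-.4,(.61,.128))
"
```

```text
[ 6.12870440e-01  1.33012017e-01 -4.38318348e+00 -4.22120135e-04] res px 2.04
```

The fit gives the pins at about x=0.613 with a 4° tilt, bottom leaning back. That puts the lid's section roughly centred in the slot, so I'll lower it gently.

```bash
python3 -m inch '[{"x":0,"y":0,"z":12,"ax":0,"ay":0,"az":0,"claw":0},{"x":0,"y":0,"z":26,"ax":0,"ay":0,"az":0,"claw":0},{"x":0,"y":0,"z":40,"ax":0,"ay":0,"az":0,"claw":0},{"x":0,"y":0,"z":52,"ax":0,"ay":0,"az":0,"claw":0},{"x":0,"y":0,"z":60,"ax":0,"ay":0,"az":0,"claw":0}]'; python3 - <<'E'
from h import *
im=cams.get_image('side');cv2.imwrite('pics/s9.png',cv2.resize(im[230:380,160:320,::-1],None,fx=4,fy=4,interpolation=cv2.INTER_CUBIC))
to(.6105,.384,.1555,-.4)
E
```

```text
time: 9.48
tcp_pos: [0.61, 0.3837, 0.1914]
eef_rot: [0.003, 1.0, -0.0, -0.0]
ft_force: [0.5, -0.3, -3.0]
finger_gap: 0.0271
t 9.53 gp [0.6099 0.3837 0.2092] yaw -0.38 shift [-0.7  0.4 53.7] rot [-0.05 -0.08  0.02] gap 0.0271 F [ 0.4  0.4 -4.7]
```

View pics/s9.png

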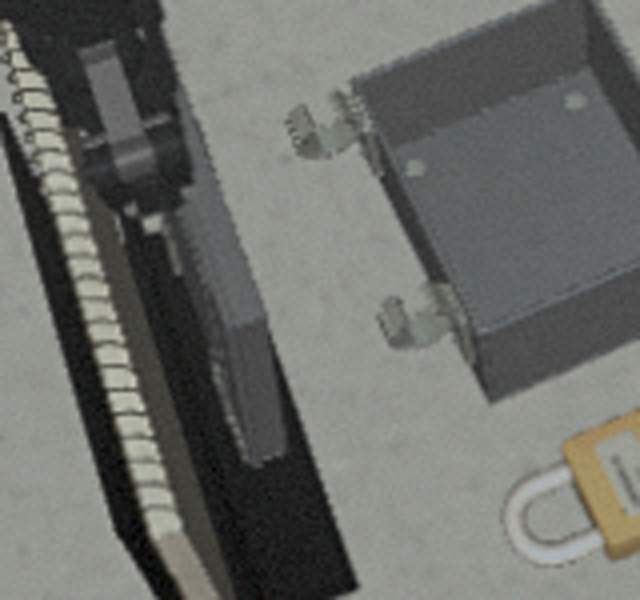

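The lid's lower end at (265,460) is inside the slot and the forces are free. Lowering further.

```bash
python3 -m inch '[{"x":0,"y":0,"z":10,"ax":0,"ay":0,"az":0,"claw":0},{"x":0,"y":0,"z":20,"ax":0,"ay":0,"az":0,"claw":0},{"x":0,"y":0,"z":30,"ax":0,"ay":0,"az":0,"claw":0},{"x":0,"y":0,"z":38,"ax":0,"ay":0,"az":0,"claw":0},{"x":0,"y":0,"z":44,"ax":0,"ay":0,"az":0,"claw":0}]'; python3 -m inch '[{"x":0,"y":0,"z":2,"ax":0,"ay":0,"az":0,"claw":0},{"x":0,"y":0,"z":4,"ax":0,"ay":0,"az":0,"claw":0},{"x":0,"y":0,"z":5,"ax":0,"ay":0,"az":0,"claw":0}]'; python3 - <<'E'
from h import *
im=cams.get_image('side');cv2.imwrite('pics/s10.png',cv2.resize(im[230:380,160:320,::-1],None,fx=4,fy=4,interpolation=cv2.INTER_CUBIC))
to(.6105,.384,.1555,-.4)
E
```

```text
time: 10.15
tcp_pos: [0.6101, 0.3838, 0.1479]
eef_rot: [0.003, 1.0, -0.0, -0.0]
ft_force: [-0.2, 0.9, -2.1]
finger_gap: 0.0269
time: 10.52
tcp_pos: [0.6102, 0.3838, 0.1437]
eef_rot: [0.003, 1.0, 0.0, 0.0]
ft_force: [0.2, 0.2, -2.7]
finger_gap: 0.0274
t 10.57 gp [0.6102 0.3838 0.1623] yaw -0.38 shift [-0.3  0.2  6.8] rot [0.   0.01 0.02] gap 0.0267 F [ 0.2  0.2 -2.2]
```

View pics/s10.png

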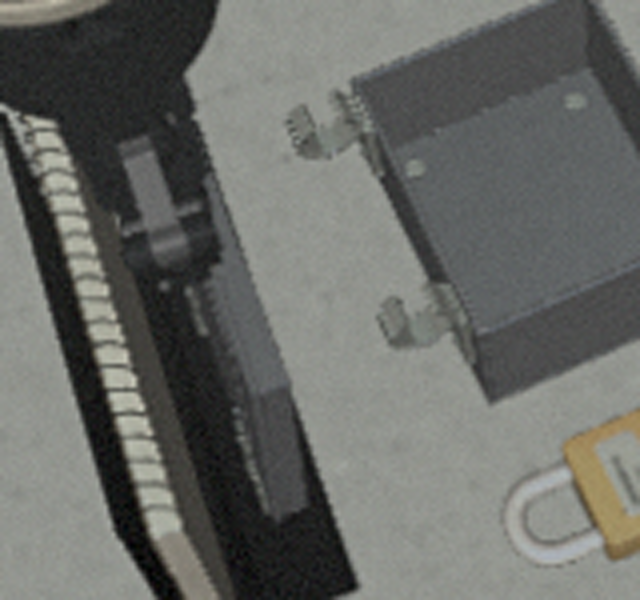

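Still hanging free, with a few mm to the floor. Lowering to contact.

```bash
python3 -m inch '[{"x":0,"y":0,"z":1.5,"ax":0,"ay":0,"az":0,"claw":0},{"x":0,"y":0,"z":3,"ax":0,"ay":0,"az":0,"claw":0},{"x":0,"y":0,"z":4.5,"ax":0,"ay":0,"az":0,"claw":0},{"x":0,"y":0,"z":6,"ax":0,"ay":0,"az":0,"claw":0},{"x":0,"y":0,"z":6,"ax":0,"ay":0,"az":0,"claw":0}]'
```

```text
time: 11.2
tcp_pos: [0.6101, 0.3838, 0.1374]
eef_rot: [0.003, 1.0, -0.0, -0.0]
ft_force: [-1.1, 0.1, -3.3]
finger_gap: 0.0275
```

```bash
python3 -m inch '[{"x":0,"y":0,"z":1,"ax":0,"ay":0,"az":0,"claw":0},{"x":0,"y":0,"z":2,"ax":0,"ay":0,"az":0,"claw":0},{"x":0,"y":0,"z":2,"ax":0,"ay":0,"az":0,"claw":0}]'
```

```text
time: 11.58
tcp_pos: [0.6102, 0.3838, 0.1355]
eef_rot: [0.003, 1.0, -0.0, -0.0]
ft_force: [0.3, 0.2, -2.7]
finger_gap: 0.0272
```

```bash
python3 -m inch '[{"x":0,"y":0,"z":1,"ax":0,"ay":0,"az":0,"claw":0},{"x":0,"y":0,"z":2,"ax":0,"ay":0,"az":0,"claw":0},{"x":0,"y":0,"z":3,"ax":0,"ay":0,"az":0,"claw":0}]'
```

```text
time: 11.95
tcp_pos: [0.6103, 0.3839, 0.133]
eef_rot: [0.003, 1.0, 0.0, 0.0]
ft_force: [-0.7, -1.2, 5.0]
finger_gap: 0.0271
```

```bash
python3 -m inch '[{"x":0,"y":0,"z":1,"ax":0,"ay":0,"az":0,"claw":0},{"x":0,"y":0,"z":2,"ax":0,"ay":0,"az":0,"claw":0},{"x":0,"y":0,"z":3,"ax":0,"ay":0,"az":0,"claw":0}]'; python3 - <<'E'
from h import *
im=cams.get_image('side');cv2.imwrite('pics/s11.png',cv2.resize(im[230:380,160:320,::-1],None,fx=4,fy=4,interpolation=cv2.INTER_CUBIC))
to(.6105,.384,.1555,-.4)
E
```

```text
time: 12.32
tcp_pos: [0.611, 0.3841, 0.1328]
eef_rot: [0.003, 1.0, 0.001, 0.002]
ft_force: [-3.0, -3.9, 25.1]
finger_gap: 0.027
t 12.38 gp [0.6109 0.384  0.1516] yaw -0.38 shift [ 0.5 -0.  -3.9] rot [0.09 0.19 0.02] gap 0.0273 F [-3.2 -3.7 19.8]
```

View pics/s11.png

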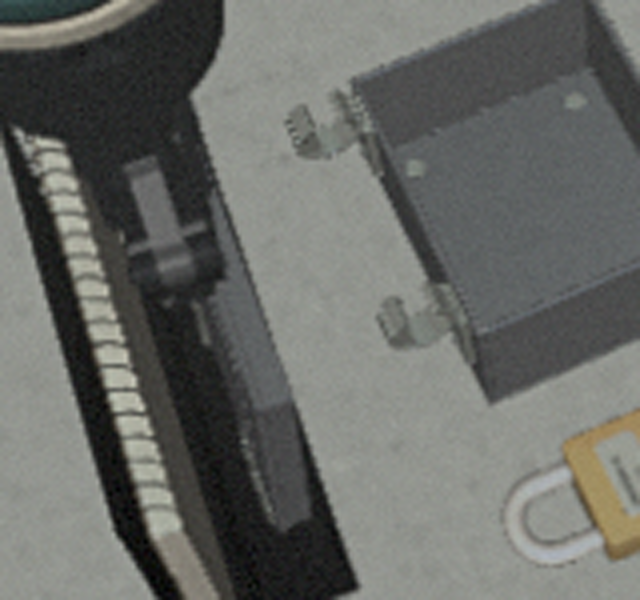

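The lid is on the slot floor: contact force rose and the height matches. Relieving the load and releasing.

```bash
python3 -m inch '[{"x":0,"y":0,"z":-3,"ax":0,"ay":0,"az":0,"claw":0},{"x":0,"y":0,"z":-3,"ax":0,"ay":0,"az":0,"claw":0},{"x":0,"y":0,"z":-3,"ax":0,"ay":0,"az":0,"claw":0.6},{"x":0,"y":0,"z":-3,"ax":0,"ay":0,"az":0,"claw":0.6},{"x":0,"y":0,"z":-3,"ax":0,"ay":0,"az":0,"claw":0.6}]'; python3 - <<'E'
from h import *
im=cams.get_image('side');cv2.imwrite('pics/s12.png',cv2.resize(im[230:380,160:320,::-1],None,fx=4,fy=4,interpolation=cv2.INTER_CUBIC))
to(.6105,.384,.1555,-.4)
E
```

```text
time: 13.0
tcp_pos: [0.6101, 0.3838, 0.1323]
eef_rot: [0.003, 1.0, -0.0, -0.0]
ft_force: [0.3, 1.1, -0.0]
finger_gap: 0.0511
t 13.05 gp [0.6101 0.3838 0.1511] yaw -0.37 shift [-0.4  0.2 -4.4] rot [-0.   -0.01  0.03] gap 0.0511 F [ 0.5  0.2 -0.1]
```

View pics/s12.png

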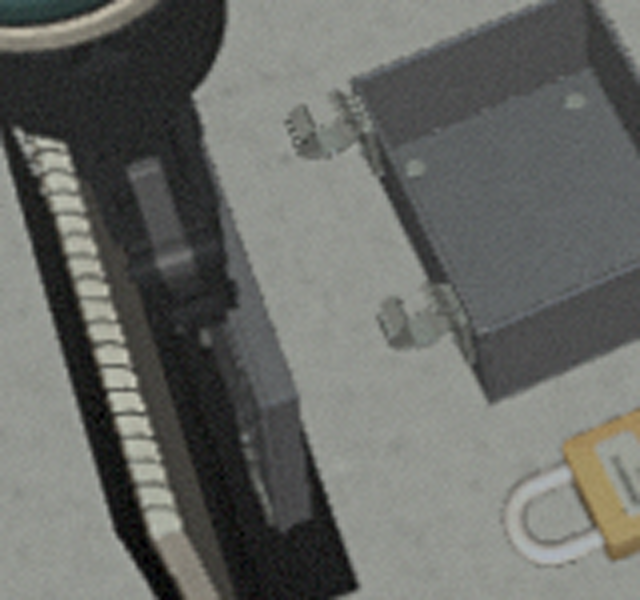

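Released, and the lid is resting in the slot. Raising the arm.

```bash
python3 -m inch '[{"x":0,"y":0,"z":-15,"ax":0,"ay":0,"az":0,"claw":0.6},{"x":0,"y":0,"z":-40,"ax":0,"ay":0,"az":0,"claw":0.6},{"x":0,"y":0,"z":-80,"ax":0,"ay":0,"az":0,"claw":0.6},{"x":0,"y":0,"z":-110,"ax":0,"ay":0,"az":0,"claw":0.7},{"x":0,"y":0,"z":-110,"ax":0,"ay":0,"az":0,"claw":0.7}]'; python3 - <<'E'
from h import *
im=cams.get_image('side');cv2.imwrite('pics/s13.png',cv2.resize(im[200:380,140:340,::-1],None,fx=3.3,fy=3.3,interpolation=cv2.INTER_CUBIC))
to(.4885,.4705,.2,2)
E
```

```text
time: 13.68
tcp_pos: [0.6108, 0.3842, 0.2469]
eef_rot: [0.003, 1.0, 0.001, 0.002]
ft_force: [0.0, -0.2, 0.3]
finger_gap: 0.0599
t 13.72 gp [0.6104 0.3839 0.2633] yaw -0.38 shift [122.7  85.7  63.1] rot [ 0.07  0.13 -2.38] gap 0.0601 F [-0.4 -0.   0.1]
```

View pics/s13.png

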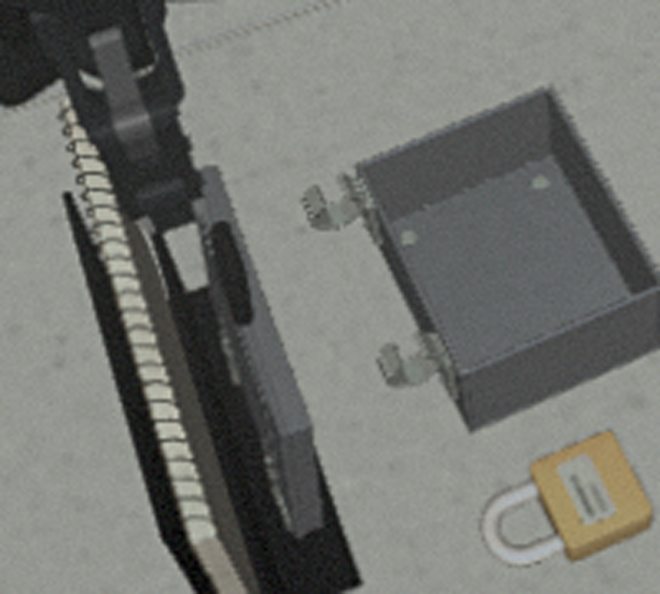

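```bash
python3 -c "
from fit import *
pts=np.array([[.002,.0645,.0165],[-.011,.0645,.0165],[.002,.0645,.1205],[-.011,.0645,.1205]])
fit(np.array([[297,535],[322,525],[275,433],[312,425]])/3.3+[140,200],pts,.384,-.4,(.61,.011))
"
```

```text
[ 6.13328860e-01  1.63114402e-02 -5.03177427e+00 -1.50403480e-04] res px 1.0
```

```bash
python3 -m inch '[{"x":40,"y":28,"z":0,"ax":0,"ay":0,"az":0,"claw":0.7},{"x":80,"y":57,"z":0,"ax":0,"ay":0,"az":-1,"claw":0.7},{"x":122,"y":86,"z":0,"ax":0,"ay":0,"az":-2.4,"claw":0.7},{"x":122,"y":86,"z":30,"ax":0,"ay":0,"az":-2.4,"claw":0.7},{"x":122,"y":86,"z":63,"ax":0,"ay":0,"az":-2.4,"claw":0.7}]'; python3 -m inch '[{"x":0,"y":0,"z":0,"ax":0,"ay":0,"az":0,"claw":0.7}]';python3 - <<'E'
from h import *
to(.4885,.4705,.01,2)
im=cams.get_image('wrist');cv2.imwrite('pics/w14.png',im[:,:,::-1])
for n in('wrist','side','top'):
    if n!='wrist':cams.get_image(n)
    r=cams.place_of(n,'padlock_mid');print(n,[(q['confidence'],q['location'],atz(n,q['location'],.01).round(4)) for q in r])
print(proj('wrist',[[.4885,.4705,.01]]))
E
```

```text
time: 14.35
tcp_pos: [0.4879, 0.471, 0.1785]
eef_rot: [-0.018, 1.0, -0.0, -0.0]
ft_force: [1.0, 0.2, 1.3]
finger_gap: 0.0598
time: 14.48
tcp_pos: [0.4877, 0.4698, 0.1763]
eef_rot: [-0.018, 1.0, -0.002, -0.002]
ft_force: [0.6, 0.2, 0.6]
finger_gap: 0.0598
t 14.47 gp [0.4877 0.4698 0.195 ] yaw 2.03 shift [ -1.6   1.3 185. ] rot [-0.2  -0.24  0.03] gap 0.0598 F [0.6 0.2 0.6]
wrist [(0.84, [316.6, 214.3], array([0.4901, 0.4692, 0.01  ]))]
side [(0.68, [317.8, 353.5], array([0.4911, 0.4738, 0.01  ])), (0.59, [412.6, 250.3], array([0.2841, 0.3695, 0.01  ]))]
top []
[[317.64573549 211.96662736]]
```

View pics/w14.png

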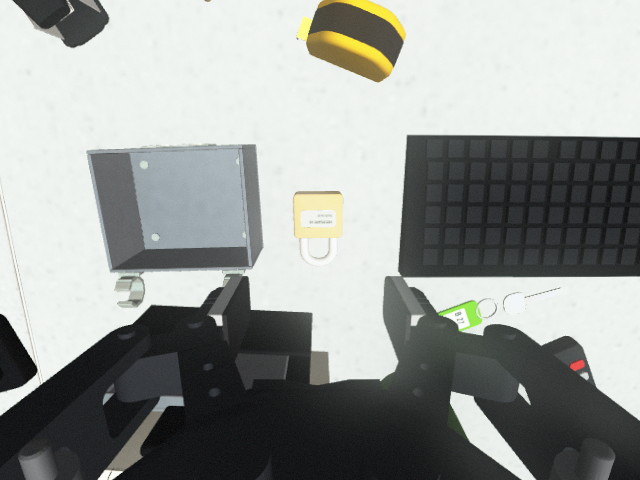

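The wrist view shows the padlock at (318,215), centred between the open fingers and aligned with the tool. The lid fit gives about a 5° lean with the pins at x≈0.613. Descending.

```bash
python3 -m inch '[{"x":-1,"y":0,"z":40,"ax":0,"ay":0,"az":0,"claw":0.7},{"x":-1.6,"y":0,"z":85,"ax":0,"ay":0,"az":0,"claw":0.7},{"x":-1.6,"y":0,"z":125,"ax":0,"ay":0,"az":0,"claw":0.7},{"x":-1.6,"y":0,"z":145,"ax":0,"ay":0,"az":0,"claw":0.7},{"x":-1.6,"y":0,"z":155,"ax":0,"ay":0,"az":0,"claw":0.7}]'; python3 - <<'E'
from h import *
to(.4893,.4695,.0217,2)
im=cams.get_image('wrist');cv2.imwrite('pics/w15.png',im[:,:,::-1])
to(.4893,.4695,.0217,2)
E
```

```text
time: 15.4
tcp_pos: [0.4905, 0.4708, 0.0245]
eef_rot: [-0.018, 1.0, 0.0, 0.0]
ft_force: [0.6, -0.2, 0.8]
finger_gap: 0.0596
t 15.4 gp [0.4905 0.4708 0.0432] yaw 2.02 shift [ 1.3 -1.3 21.5] rot [0.   0.01 0.02] gap 0.0596 F [ 0.6 -0.2  0.8]
t 15.45 gp [0.4904 0.4707 0.0425] yaw 2.02 shift [ 1.1 -1.1 20.8] rot [-0.01 -0.01  0.02] gap 0.0599 F [ 0.   1.2 -1.3]
```

View pics/w15.png

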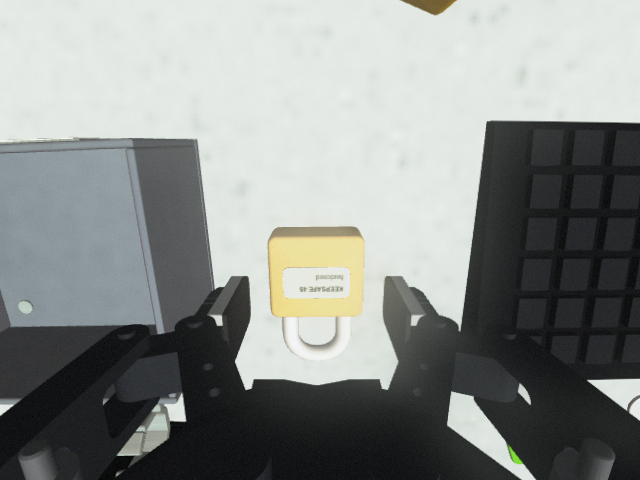

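```bash
python3 -m inch '[{"x":0,"y":0,"z":12,"ax":0,"ay":0,"az":0,"claw":0.7},{"x":0,"y":0,"z":21,"ax":0,"ay":0,"az":0,"claw":0.7},{"x":0,"y":0,"z":21,"ax":0,"ay":0,"az":0,"claw":0.7}]'; python3 -m inch '[{"x":0,"y":0,"z":0,"ax":0,"ay":0,"az":0,"claw":0.2},{"x":0,"y":0,"z":0,"ax":0,"ay":0,"az":0,"claw":0},{"x":0,"y":0,"z":0,"ax":0,"ay":0,"az":0,"claw":0},{"x":0,"y":0,"z":0,"ax":0,"ay":0,"az":0,"claw":0}]' 40; python3 - <<'E'
from h import *
to(.4893,.4695,.0217,2)
im=cams.get_image('wrist');cv2.imwrite('pics/w16.png',im[:,:,::-1])
E
```

```text
time: 15.82
tcp_pos: [0.4931, 0.4733, 0.0092]
eef_rot: [-0.018, 1.0, 0.003, 0.004]
ft_force: [1.6, 6.3, 32.8]
finger_gap: 0.0597
time: 16.32
tcp_pos: [0.492, 0.4725, 0.0073]
eef_rot: [-0.018, 1.0, 0.002, 0.002]
ft_force: [-1.8, 0.9, 21.9]
finger_gap: 0.044
t 16.32 gp [0.4919 0.4724 0.026 ] yaw 2.03 shift [ 2.8 -2.9  4.3] rot [0.25 0.27 0.03] gap 0.044 F [-1.8  0.9 21.9]
```

View pics/w16.png

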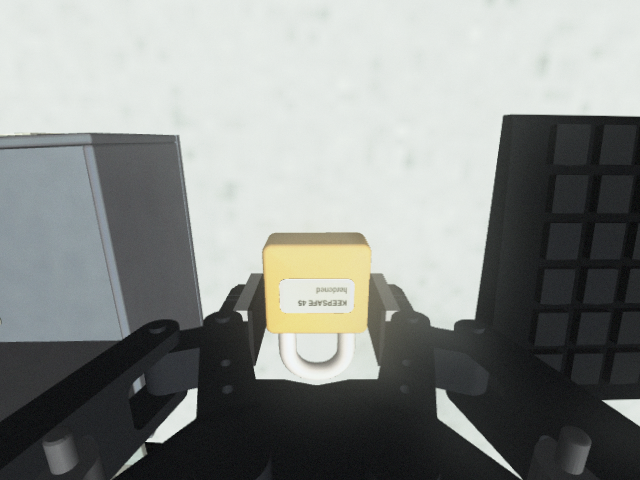

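The padlock is gripped at a 44 mm gap. The fingers had been lightly pressing on the desk. Lifting.

```bash
python3 -m inch '[{"x":0,"y":0,"z":-8,"ax":0,"ay":0,"az":0,"claw":0},{"x":0,"y":0,"z":-30,"ax":0,"ay":0,"az":0,"claw":0},{"x":0,"y":0,"z":-65,"ax":0,"ay":0,"az":0,"claw":0},{"x":0,"y":0,"z":-100,"ax":0,"ay":0,"az":0,"claw":0},{"x":0,"y":0,"z":-120,"ax":0,"ay":0,"az":0,"claw":0}]'; python3 - <<'E'
from h import *
to(.472,.352,.14,2)
im=cams.get_image('side');cv2.imwrite('pics/s17.png',im[:,:,::-1])
E
```

```text
time: 17.0
tcp_pos: [0.4907, 0.471, 0.1266]
eef_rot: [-0.018, 1.0, 0.001, 0.001]
ft_force: [-0.5, -0.2, -1.9]
finger_gap: 0.0438
t 17.0 gp [0.4907 0.4709 0.1453] yaw 2.02 shift [  22.9 -118.3    5. ] rot [0.09 0.11 0.02] gap 0.0438 F [-0.5 -0.2 -1.9]
```

View pics/s17.png

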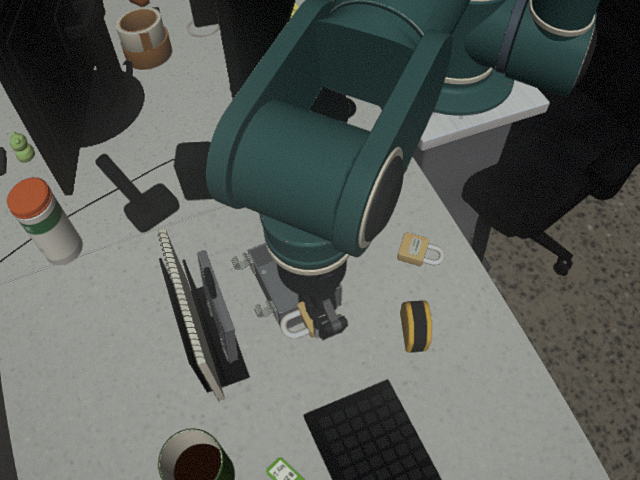

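The padlock is held at (305,320) and the lid still stands. Moving over the box.

```bash
python3 -m inch '[{"x":6,"y":-30,"z":0,"ax":0,"ay":0,"az":0,"claw":0},{"x":15,"y":-70,"z":0,"ax":0,"ay":0,"az":0,"claw":0},{"x":26,"y":-105,"z":0,"ax":0,"ay":0,"az":0,"claw":0},{"x":28,"y":-117,"z":0,"ax":0,"ay":0,"az":0,"claw":0},{"x":28,"y":-117,"z":0,"ax":0,"ay":0,"az":0,"claw":0}]'; python3 - <<'E'
from h import *
to(.466,.3535,.036,2)
im=cams.get_image('wrist');cv2.imwrite('pics/w18.png',im[:,:,::-1])
to(.466,.3535,.036,2)
E
```

```text
time: 17.68
tcp_pos: [0.4666, 0.3525, 0.1234]
eef_rot: [-0.017, 1.0, 0.0, -0.0]
ft_force: [-0.1, 0.1, -1.4]
finger_gap: 0.0435
t 17.68 gp [0.4666 0.3525 0.1421] yaw 1.98 shift [  0.5   1.  106.1] rot [ 0.   -0.   -0.02] gap 0.0435 F [-0.1  0.1 -1.4]
t 17.73 gp [0.4667 0.3531 0.1422] yaw 2.01 shift [  0.6   0.4 106.2] rot [0.01 0.   0.01] gap 0.0441 F [ 0.6  0.  -2.1]
```

View pics/w18.png

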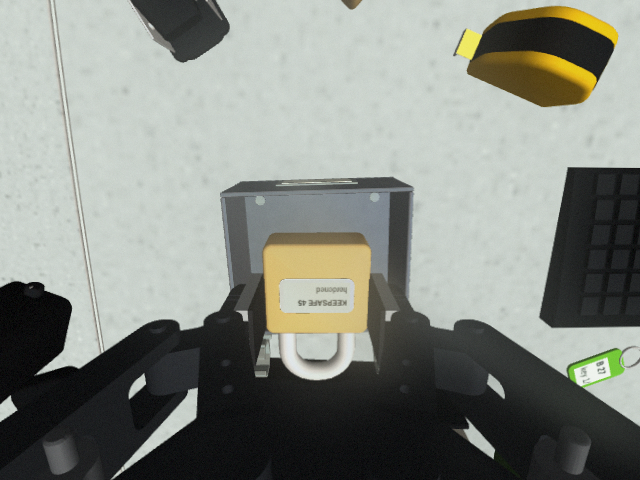

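The padlock at (317,283) is centred over the box, whose walls are at x≈235–400 px. Lowering.

```bash
python3 -m inch '[{"x":0,"y":0,"z":20,"ax":0,"ay":0,"az":0,"claw":0},{"x":0,"y":0,"z":50,"ax":0,"ay":0,"az":0,"claw":0},{"x":0,"y":0,"z":78,"ax":0,"ay":0,"az":0,"claw":0},{"x":0,"y":0,"z":94,"ax":0,"ay":0,"az":0,"claw":0},{"x":0,"y":0,"z":101,"ax":0,"ay":0,"az":0,"claw":0}]'; python3 -m inch '[{"x":0,"y":0,"z":2,"ax":0,"ay":0,"az":0,"claw":0},{"x":0,"y":0,"z":4,"ax":0,"ay":0,"az":0,"claw":0},{"x":0,"y":0,"z":5,"ax":0,"ay":0,"az":0,"claw":0}]'
```

```text
time: 18.35
tcp_pos: [0.4661, 0.3528, 0.0211]
eef_rot: [-0.018, 1.0, -0.0, -0.001]
ft_force: [1.1, 0.9, -1.6]
finger_gap: 0.0438
time: 18.73
tcp_pos: [0.4668, 0.3529, 0.0181]
eef_rot: [-0.018, 1.0, 0.0, 0.0]
ft_force: [-0.1, -0.5, -1.6]
finger_gap: 0.0438
```

```bash
python3 -m inch '[{"x":0,"y":0,"z":3,"ax":0,"ay":0,"az":0,"claw":0},{"x":0,"y":0,"z":5,"ax":0,"ay":0,"az":0,"claw":0},{"x":0,"y":0,"z":5,"ax":0,"ay":0,"az":0,"claw":0.7},{"x":0,"y":0,"z":5,"ax":0,"ay":0,"az":0,"claw":0.7},{"x":0,"y":0,"z":5,"ax":0,"ay":0,"az":0,"claw":0.7}]'; python3 -m inch '[{"x":0,"y":0,"z":-20,"ax":0,"ay":0,"az":0,"claw":0.7},{"x":0,"y":0,"z":-60,"ax":0,"ay":0,"az":0,"claw":0.7},{"x":0,"y":0,"z":-110,"ax":0,"ay":0,"az":0,"claw":0.7},{"x":0,"y":0,"z":-150,"ax":0,"ay":0,"az":0,"claw":0.7},{"x":50,"y":0,"z":-180,"ax":0,"ay":0,"az":0,"claw":0.7}]';python3 -m inch '[{"x":40,"y":0,"z":0,"ax":0,"ay":0,"az":0,"claw":0.7},{"x":60,"y":0,"z":0,"ax":0,"ay":0,"az":0,"claw":0.7},{"x":60,"y":0,"z":0,"ax":0,"ay":0,"az":0,"claw":0.7}]'; python3 - <<'E'
from h import *
to(.466,.3535,.036,2)
for n in("side","wrist"):
    im=cams.get_image(n);cv2.imwrite(f'pics/{n}19.png',im[:,:,::-1])
    print(n,[(q['confidence'],q['location'],atz(n,q['location'],.013).round(4)) for q in cams.place_of(n,'padlock_mid')])
E
```

```text
time: 19.35
tcp_pos: [0.4666, 0.3528, 0.0127]
eef_rot: [-0.018, 1.0, 0.0, 0.0]
ft_force: [-0.1, 0.2, -0.9]
finger_gap: 0.0598
time: 19.98
tcp_pos: [0.4175, 0.3509, 0.1958]
eef_rot: [-0.017, 1.0, 0.001, 0.001]
ft_force: [-0.8, -0.0, 0.0]
finger_gap: 0.06
time: 20.35
tcp_pos: [0.3561, 0.349, 0.1933]
eef_rot: [-0.018, 1.0, 0.0, 0.001]
ft_force: [-0.1, 0.1, 0.1]
finger_gap: 0.06
t 20.35 gp [0.356  0.3489 0.212 ] yaw 2.09 shift [-109.9    0.4  176.2] rot [0.04 0.06 0.09] gap 0.06 F [-0.1  0.1  0.1]
side [(0.77, [304.1, 279.9], array([0.4652, 0.354 , 0.013 ])), (0.76, [416.0, 248.7], array([0.2788, 0.3705, 0.013 ]))]
wrist [(0.87, [338.0, 131.8], array([0.2825, 0.3643, 0.013 ])), (0.6, [313.6, 307.9], array([0.4614, 0.3478, 0.013 ]))]
```

View pics/side19.png

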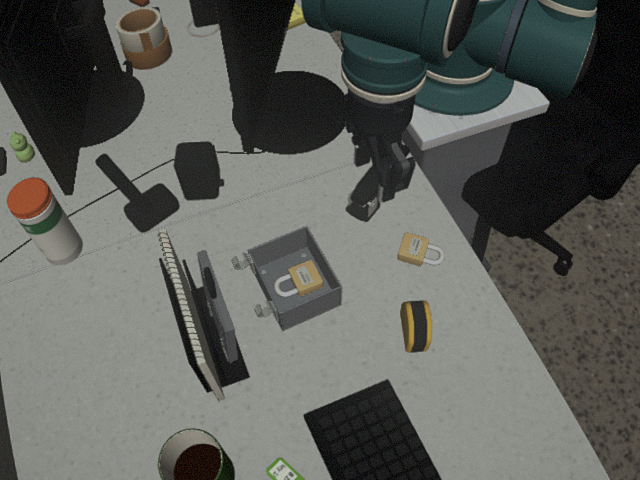

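View pics/wrist19.png

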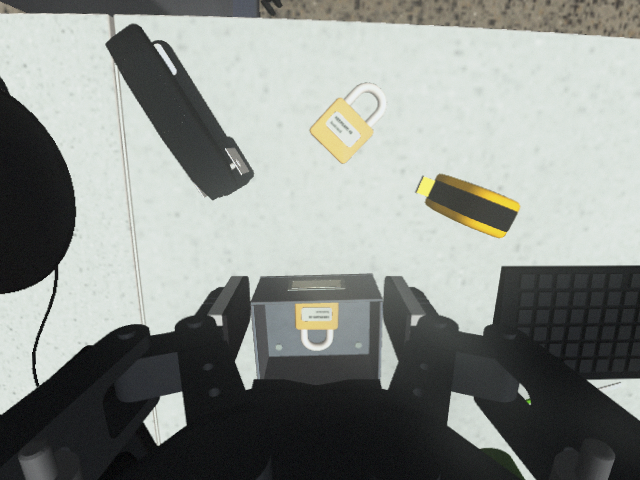

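The side view shows the padlock on the box floor at (305,279), the lid upright in the slot at (215,305), and the stapler and tape measure unmoved. Handing in.

```bash
python3 -c "
from rig import env
print(env.job_done())"
```

```text
the job is handed in; nothing more can be done
None
```

The job was handed in at about 20.5 s of the 64 s allowed. I swung the lid upright on its hinges, lifted it off its pins and stood it, tongue up, in the front slot. The padlock that was left of the box, the one farther from the robot's base, is now inside the box.

**Last checks:**
- **Lid:** it leans about 5° from vertical. Its pins are about 4 mm from the slot's middle across and about 12 mm above the slot's floor. This comes from one side-camera fit taken just after I released it. The last picture still shows the lid standing.
- **Padlock:** the side camera puts its middle about 13 mm in front of the box's centre, resting on the floor. The wrist camera gives a point about 7 mm away, also well inside the walls.
- **Bystanders and robot:** the tape measure and stapler look unmoved, and the hand is clear of everything with no force on it.

**Not as expected:**
- **First move call:** it was refused because its rows lacked some keys. The arm did not move.
- **Padlock grasp:** the wrist force reached about 33 N before the tool reached the commanded height. It was most likely the fingertips touching the desk.
- **Lid while carried:** it hung about 4° off vertical, which did not hinder the insertion.

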